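Pin the feed pulley at its timing mark

TASK

Lock the stone saw's spring-loaded feed pulley for service: stand the steel timing pin from the wooden holder in the guide over the pulley, then turn the pulley by hand until its engraved mark faces the fixed pointer and, feeling for the exact place just before or after it, the pin drops fully home through the guide into the pulley's hole; then let go. Do not wrench the pulley against the pin or ram the pin down on the pulley, and leave the stone block, spray bottle and hammer where they are.

Things in the scene. Friction and masses are not known exactly. Their poses are not given: they have to be found in the camera images.
- feed_head: Fixed green casting, 250 x 250 x 30 mm, carrying a horizontal aluminium pulley on a vertical axle. Origin: centre of its underside, on the table, on the pulley's axle; z up. A bracket on its +x side reaches over the rim (top at z = 102 mm) and holds the steel guide block 62 mm from the axle; the pointer stands on its +y side.
- axle (a point): Point on the pulley's axle at the rim's top, z = 85 mm. Pulley 200 mm in diameter; its edge is a rim wall 10 mm thick (radius 90 to 100 mm) standing 30 mm above the flat web (web top z = 55 mm). The wall can be pinched from above anywhere but under the bracket (30 degrees either side of the feed head's +x) and beside the pointer. Hub: radius 36 mm, below the rim's top.
- guide_mouth (a point): Centre of the upper mouth of the guide bore, top of the steel guide block (36 x 36 mm, z = 102 mm). Vertical bore 11.5 mm with a 3 mm lead-in, 39 mm long, ending 8 mm above the web. The web has one hole, 11.5 mm wide, 15 mm deep, at the guide's radius. The web is bolted to the rim through worn slots: the hole comes under the guide up to 0.09 rad before or after the mark faces the pointer.
- mark (a point): The engraved mark, a thin dark radial line across the top of the pulley's rim: point at radius 95 mm, z = 85 mm. It turns with the rim.
- pointer_tip (a point): Tip of the small fixed steel pointer beside the rim, at radius 103 mm from the axle on the feed head's +y side, z = 84 mm.
- pulley_disc (a joint): Angle of the pulley's rim in rad, growing counter-clockwise seen from above; 1.3 when the mark faces the pointer. Starts at 0.05 to 0.6, so turn it counter-clockwise. A return spring (0.35 Nm/rad, rest at 0) and a drag of 0.25 Nm resist: 0.7 Nm, or 7.5 N at the rim, near the mark; let go there without the pin home, it springs back to about 0.7.
- timing_pin: Loose upright steel pin, 82 mm, 90 g: shaft 10 mm thick, 60 mm long, foot tapered; head 24 mm wide, 22 mm high. Origin: centre of the foot; z to the head. Loose fit, sinks by its weight: in the guide it stands on the pulley's web (origin z = 55 mm, head 13 mm above the guide) until the hole comes under it, then drops till its head rests on the guide (origin z = 42 mm) and locks the pulley.
- pin_holder: Fixed wooden block, 60 x 60 x 65 mm, origin at the centre of its underside; the pin stands in the hole in its top with its head resting on the block (head from z = 65 to 87 mm). It is on either side of the feed head.
- stone_block: Bystander: loose marble block, 70 x 90 x 50 mm, origin at the centre of its underside, on the side of the feed head where the holder is not.
- spray_bottle: Bystander: white spray bottle with a green and yellow pump, 210 mm tall, 96 mm across, origin at the centre of its underside.
- club_hammer: Bystander: club hammer standing on its steel head (50 x 100 x 50 mm), wooden handle up, 210 mm tall, origin at the centre of its underside.
Things that resemble listed ones, but are neither listed nor needed, are in the scene too. Of the things shaped like the timing_pin, the steel one is meant.

How it is judged:
By the outcome, as a careful person would: the job done as asked, in the order asked, and still so for the second after the job is handed in, with the robot touching nothing.
It also fails if it takes over 61 s, if anything falls off the work surface, if the arm or the gripper's body presses on something with over 40 N, if the wrist force passes 120 N, or if a joint passes its speed limit or range.

ROBOT

A 6-joint arm with a two-finger parallel gripper is mounted at the origin on the work surface. World frame = base frame: x ahead of the robot, y to its left, z up, the work surface at z = 0. Lengths are in m, angles in rad, forces in N, time in s.
With the tool pointing down it reaches from about 0.35 to 0.975 m from the base axis. Payload 7.1 kg.
Tool frame: the origin (TCP) lies midway between the tips of the shut fingers; the grasp point (between the pads) lies 19 mm behind it; z points along the fingers, y is the line along which they close (so a half turn about z gives the same grasp; the last joint's range is limited). The gripper opens to 88 mm and grips with 3 to 60 N. Pads are 20 mm wide; open, the fingers measure 115 mm over their backs; the gripper's body (75 mm by 178 mm) begins 61 mm behind the grasp point.
Start: joints at [1.317, 0.423, 1.63, -0, 1.089, -0.019], TCP at [0.145, 0.608, 0.223] pointing down, gripper open.
Joint ranges: [-3, 3], [-0.9, 2.11], [0.09, 2.58], [-1.31, 4.45], [0.11, 2.69], [-2.54, 2.54]. Speed limits (rad/s): [2.39, 2.39, 3.01, 3.14, 3.14, 3.14].

INTERFACE

Orientations are given as a unit quaternion [w, x, y, z].
In Python, from station import move_pose, movel, movej, command_gripper, wait, inverse_kinematics, read_camera, camera_info, MotionError, job_done, get_time, get_joint_pos, get_qvel, get_effort, get_tcp_pos, get_ee_rot, get_ft_force, get_ft_torque, get_grip_width, get_finger_force gives the robot as it stands. Calls block until the motion is done:
- move_pose(position, orientation): joint-space move of the TCP to a pose.
- movel(position, frame=None, v=0.15, until_force=None): straight line of the TCP; frame=None keeps the orientation; v is the mean speed in m/s. With until_force (N) it stops when the force on the tool has changed by that much, and returns True; else False.
- movej(angles): joint-space move.
- command_gripper(opening): opening from 0.0 (shut) to 1.0 (fully open); the grip force is fixed at half the most; returns when the fingers have stopped.
- wait(seconds).
- inverse_kinematics(position, orientation): joint angles nearest the present ones, or None.
- read_camera(name): name is "scene" or "top"; returns the picture (384x512x3 uint8, red, green, blue); there is no depth.
- camera_info(name): a dict with "intrinsics" (3x3 intrinsics, pixels), "T" (4x4, takes a point from camera to world coordinates). Camera axes: x right, y up, looking along -z (the intrinsics and any distortion apply to the point x, -y, -z); pixel columns grow to the right and rows downward; lengths in m; the calibration is good to about 2 mm. A picture is of the moment at which its call begins. camera_info takes no time and is no camera call.
A pose or a line that the arm cannot do raises MotionError and nothing moves.
- job_done(): hands the job in; it is judged then, once.
Readings, each from a call of its own:
- get_time(): time.
- get_joint_pos(): joint angles.
- get_qvel(): joint speeds.
- get_effort(): joint torques, N m.
- get_tcp_pos(): TCP position.
- get_ee_rot(): TCP orientation.
- get_ft_force(): force on the tool from outside, world axes, zero at the start.
- get_ft_torque(): the same for the moment, N m.
- get_grip_width(): opening from 0.0 (shut) to 1.0 (fully open).
- get_finger_force(): force on a finger pad.
Only numpy, scipy, OpenCV 4.12 (cv2) and the standard library are available. Lean on these libraries where they do the work, as an engineer would, in place of code of your own. Each camera call takes 0.05 s, during which the arm holds its last target. There are 200 camera calls.

## Working session

There is one attempt and no reset: what is moved stays moved. The work goes in short steps, each a Python script; the robot and the scene stay as the last script left them, time stands still between calls to the robot, and variables do not carry over. Pictures are saved under pics/ and viewed, at most 10 in all, crops included, and the job is handed in when it is done.

```bash
mkdir -p pics; ls; python3 - <<'E'
from station import *
import cv2,numpy as np
for n in("scene","top"):
    cv2.imwrite(f"pics/{n}0.png",cv2.resize(read_camera(n)[:,:,::-1],(800,600),interpolation=cv2.INTER_CUBIC))
    i=camera_info(n);print(n,i)
print(get_time(),get_ee_rot(),get_tcp_pos())
E
```

```text
pics
scene {'intrinsics': array([[436.60530179,   0.        , 255.19190124],
       [  0.        , 436.60530179, 188.88445476],
       [  0.        ,   0.        ,   1.        ]]), 'T': array([[ 0.2287677 , -0.83505645,  0.50034594,  1.06150006],
       [ 0.97345827,  0.19974893, -0.11171107, -0.10458655],
       [-0.00665852,  0.51262178,  0.85858871,  0.91045974],
       [ 0.        ,  0.        ,  0.        ,  1.        ]])}
top {'intrinsics': array([[471.44560955,   0.        , 253.52565448],
       [  0.        , 471.44560955, 197.50132814],
       [  0.        ,   0.        ,   1.        ]]), 'T': array([[ 9.94163112e-03,  9.88511072e-01, -1.50821166e-01,
         4.30877699e-01],
       [-9.99950559e-01,  9.85964325e-03, -1.29141734e-03,
        -7.31602139e-04],
       [ 2.10462555e-04,  1.50826548e-01,  9.88560220e-01,
         1.21287464e+00],
       [ 0.00000000e+00,  0.00000000e+00,  0.00000000e+00,
         1.00000000e+00]])}
0.1 [-8.28713951e-05  1.17147250e-01  9.93114339e-01 -6.51217116e-04] [0.14528556 0.60738685 0.221998  ]
```

View pics/scene0.png

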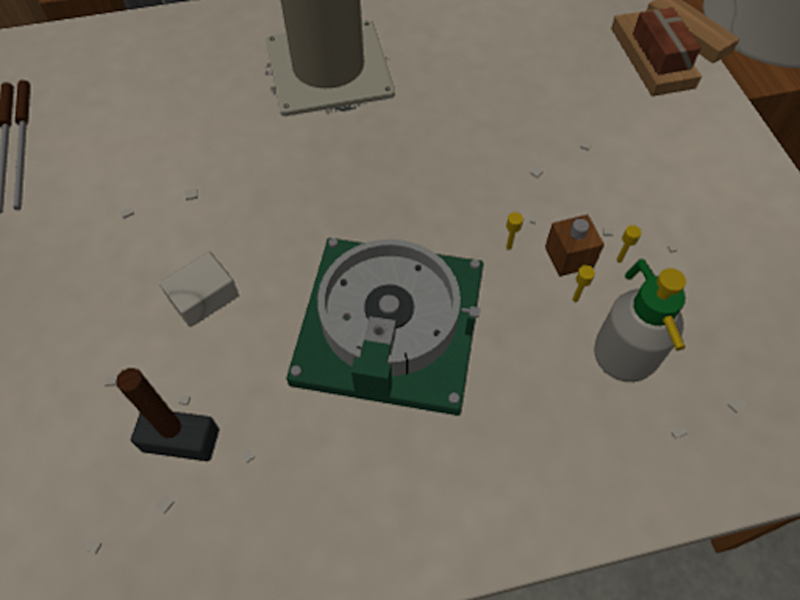

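View pics/top0.png

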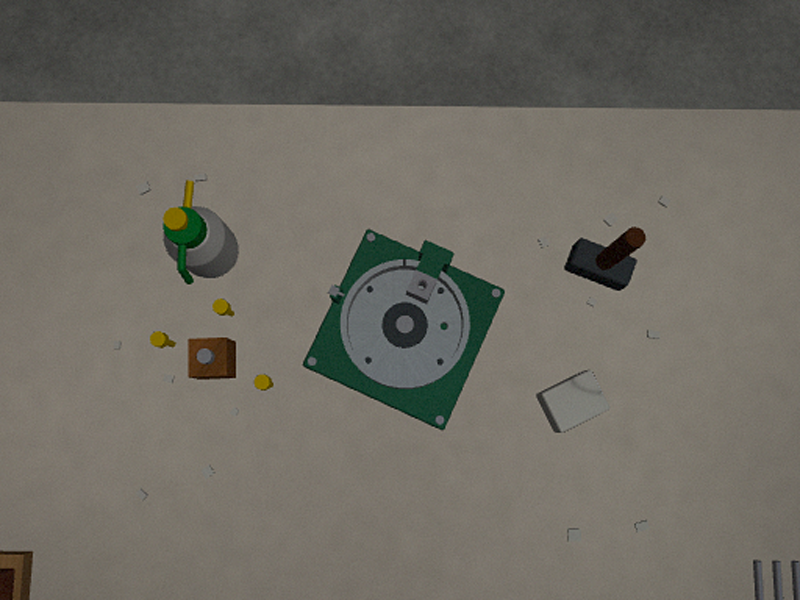

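Scene: the holder with the steel pin is on the +y side, with three yellow pins around it. Top view (800 px): hub (405,324), guide (422,287), pointer (341,294), mark (405,263), pin head (205,356). Next I'll look at enlarged crops.

```bash
python3 - <<'E'
from station import *
import cv2,numpy as np
a=read_camera("top")[:,:,::-1]
c1=a[140:280,190:330];c2=a[170:270,85:185]
o=np.hstack([cv2.resize(c1,(400,400),interpolation=cv2.INTER_CUBIC),cv2.resize(c2,(400,400),interpolation=cv2.INTER_CUBIC)])
b=read_camera("scene")[:,:,::-1]
cv2.imwrite("pics/c1.png",cv2.resize(c1,(600,600),interpolation=cv2.INTER_CUBIC))
c3=b[125:205,315:445]
o=np.vstack([cv2.resize(c2,(480,300),interpolation=cv2.INTER_CUBIC)*0]) if 0 else np.hstack([cv2.resize(c2,(400,400),interpolation=cv2.INTER_CUBIC),cv2.resize(b[125:225,325:425],(400,400),interpolation=cv2.INTER_CUBIC)])
cv2.imwrite("pics/c2.png",o)
E
```

```text
(no output)
```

View pics/c1.png

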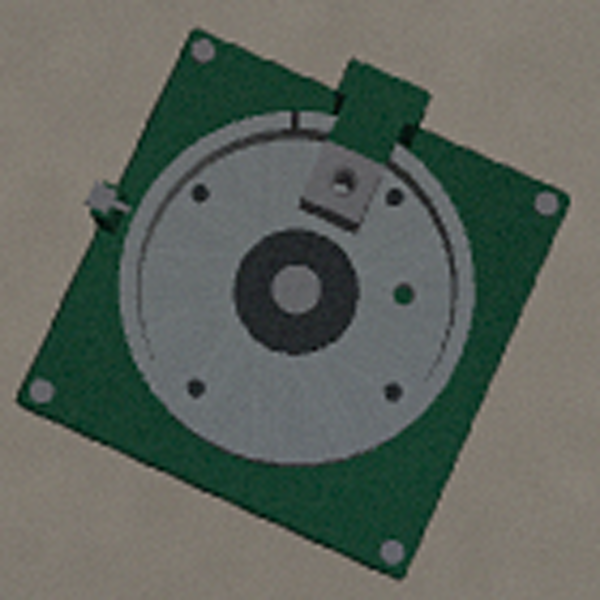

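View pics/c2.png

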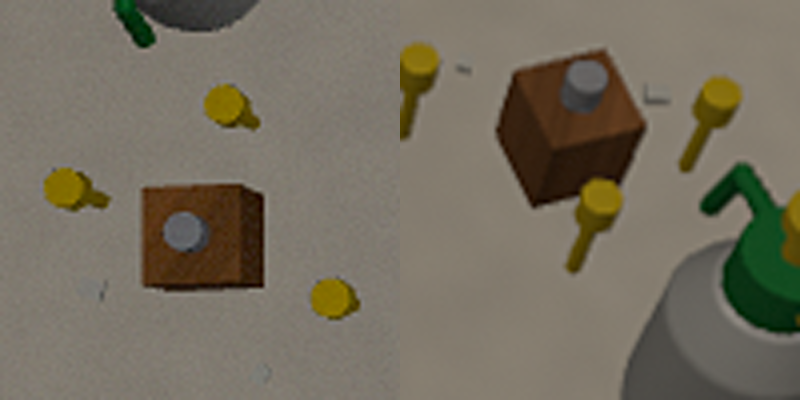

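c1 shows the rim circle centred at (296.5,289), the guide mouth at (344,181), the mark at (294,121), the pointer tip at (128,205) and the web's through-hole (green) at (403,293). c2 shows the pin head top at (184,231) and yellow heads at (226,105), (67,188) and (333,298).

```bash
cat > h.py <<'E'
from station import *
import numpy as np,cv2
def px(n,u,v,z):
    i=camera_info(n);K=i["intrinsics"];T=i["T"]
    d=T[:3,:3]@np.array([(u-K[0,2])/K[0,0],-(v-K[1,2])/K[1,1],-1]);o=T[:3,3]
    return o+d*(z-o[2])/d[2]
def down(yaw): # tool z down, tool y at angle yaw in world xy
    # rot columns: y=(c,s,0), z=(0,0,-1), x=y×z
    from scipy.spatial.transform import Rotation as R
    y=np.array([np.cos(yaw),np.sin(yaw),0]);z=np.array([0,0,-1.]);x=np.cross(y,z)
    q=R.from_matrix(np.c_[x,y,z]).as_quat();return np.array([q[3],*q[:3]])
E
python3 - <<'E'
from h import *
np.set_printoptions(precision=4,suppress=True)
c=lambda x,y,z:px("top",190+x/4.2857,140+y/4.2857,z)
A=c(296.5,289,.085);G=c(344,181,.102);M=c(294,121,.085);P=c(128,205,.084);H=c(403,293,.05)
print("axle",A,"guide",G,"mark",M,"ptr",P,"hole",H)
for n,p in dict(G=G,M=M,P=P,H=H).items():
    d=(p-A)[:2];print(n,np.hypot(*d),np.arctan2(d[1],d[0]))
C=[c(x,y,.03) for x,y in((195,30),(570,198),(402,578),(18,400))]
print("cast",np.mean(C,0),np.arctan2(*(C[0]-C[1])[[1,0]]),C)
d=lambda x,y,z:px("top",85+x/4,170+y/4,z)
print("pin",d(184,231,.087),px("scene",325+188/4,125+75/4,.087))
for u in((226,105),(67,188),(333,298)):print("y",d(*u,.082))
print("holder corners",[d(*u,.065) for u in((142,187),(240,185),(240,288),(143,286))])
# scene view of guide/hub
E
```

```text
axle [ 0.5789 -0.0131  0.085 ] guide [ 0.6378 -0.039   0.102 ] mark [ 0.6754 -0.0109  0.085 ] ptr [0.6261 0.0828 0.084 ] hole [ 0.5817 -0.0753  0.05  ]
G 0.06432984776516401 -0.4137947920157993
M 0.09657999632852143 0.02288901395005921
P 0.10689034391591931 1.1134676078349397
H 0.062255969087165276 -1.5247120876537004
cast [ 0.5805 -0.0136  0.03  ] 1.1500604901926437 [array([0.7427, 0.0486, 0.03  ]), array([ 0.6422, -0.1759,  0.03  ]), array([ 0.4183, -0.0761,  0.03  ]), array([0.5189, 0.1487, 0.03  ])]
pin [0.5265 0.2931 0.087 ] [0.5256 0.296  0.087 ]
y [0.6038 0.2727 0.082 ]
y [0.5522 0.3662 0.082 ]
y [0.4878 0.2034 0.082 ]
holder corners [array([0.5551, 0.3259, 0.065 ]), array([0.5569, 0.266 , 0.065 ]), array([0.4941, 0.2632, 0.065 ]), array([0.4947, 0.3221, 0.065 ])]
```

```bash
python3 - <<'E'
from h import *
np.set_printoptions(precision=3,suppress=True)
for yaw in (np.pi/2,-np.pi/2):
    for p in((.526,.2945,.068),(.526,.2945,.3),(.637,-.0388,.2),(.637,-.0388,.118)):print(yaw,inverse_kinematics(p,down(yaw)))
A=np.array([.579,-.0131])
for t in(1.7,2.0,2.4,2.8,3.2,3.6,4.0,5.0):
    p=[*(A+.095*np.array([np.cos(t),np.sin(t)])),.066]
    print(t,inverse_kinematics(p,down(t)),inverse_kinematics(p,down(t+np.pi)))
E
```

```text
1.5707963267948966 [ 0.491  0.599  1.764 -0.     0.778 -1.08 ]
1.5707963267948966 [ 0.491  0.313  1.606 -0.     1.222 -1.08 ]
1.5707963267948966 [-0.079  0.467  1.617 -0.     1.058 -1.65 ]
1.5707963267948966 [-0.079  0.569  1.664 -0.     0.909 -1.65 ]
-1.5707963267948966 [ 0.491  0.599  1.764 -0.     0.778  2.061]
-1.5707963267948966 [ 0.491  0.313  1.606 -0.     1.222  2.061]
-1.5707963267948966 [-0.079  0.467  1.617 -0.     1.058  1.491]
-1.5707963267948966 [-0.079  0.569  1.664 -0.     0.909  1.491]
1.7 [ 0.121  0.57   1.834 -0.     0.738 -1.579] [ 0.121  0.57   1.834 -0.     0.738  1.563]
2.0 [ 0.113  0.54   1.898 -0.     0.704 -1.887] [ 0.113  0.54   1.898 -0.     0.704  1.255]
2.4 [ 0.077  0.506  1.97  -0.     0.665 -2.323] [ 0.077  0.506  1.97  -0.     0.665  0.818]
2.8 None [ 0.014  0.484  2.017 -0.     0.64   0.356]
3.2 None [-0.063  0.479  2.028 -0.     0.634 -0.121]
3.6 None [-0.135  0.491  2.002 -0.     0.649 -0.594]
4.0 [-0.186  0.519  1.943 -0.     0.68   2.097] [-0.186  0.519  1.943 -0.     0.68  -1.044]
5.0 [-0.19   0.615  1.737 -0.     0.789  1.094] [-0.19   0.615  1.737 -0.     0.789 -2.048]
```

```bash
python3 - <<'E'
from h import *
np.set_printoptions(precision=4,suppress=True)
q=down(np.pi/2)
try:
    command_gripper(.6)
    move_pose([.526,.2945,.26],q)
    movel([.526,.2945,.11],v=.2)
    print(movel([.526,.2945,.068],v=.08,until_force=8),get_tcp_pos())
    command_gripper(0);print(get_grip_width()*88,get_finger_force(),get_ft_force())
    movel([.526,.2945,.28],v=.15)
    movel([.637,-.0388,.21],v=.25)
except MotionError as e: print(e)
print(get_grip_width()*88,get_tcp_pos(),get_ft_force(),get_time())
a=read_camera("top")[:,:,::-1];b=read_camera("scene")[:,:,::-1]
r=lambda i:cv2.resize(i,(400,400),interpolation=cv2.INTER_CUBIC)
cv2.imwrite("pics/d.png",np.hstack([r(a[140:240,210:310]),r(b[145:245,190:290])]))
E
```

```text
False [0.526  0.2945 0.0677]
23.281702751316303 30.002644658088684 [-0.2317  2.3877  2.578 ]
22.872900770103463 [ 0.6369 -0.0378  0.2102] [-0.3947  0.3922 -0.6442] 8.0167
```

View pics/d.png

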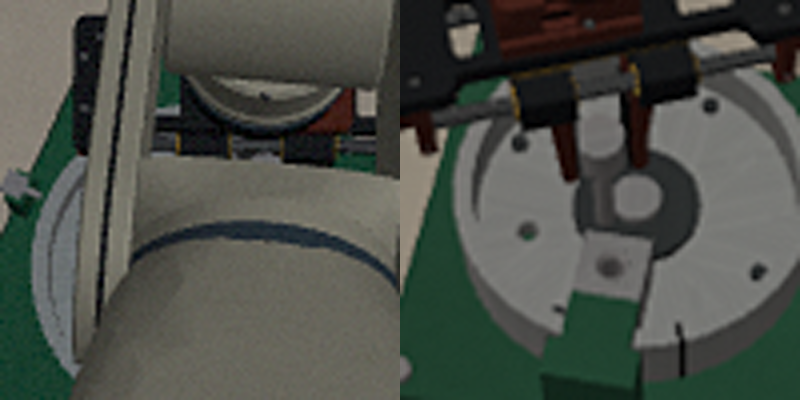

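The pin is in hand. In the scene crop the foot is at (598,226) and the guide mouth at (608,266).

```bash
python3 - <<'E'
from h import *
np.set_printoptions(precision=4,suppress=True)
print("foot",px("scene",190+198/4,145+222/4,.147),"mouth",px("scene",190+208/4,145+266/4,.102),get_tcp_pos())
try:
    movel([.637,-.0388,.175],v=.1)
    print(get_tcp_pos())
except MotionError as e: print(e)
b=read_camera("scene")[:,:,::-1]
cv2.imwrite("pics/e.png",cv2.resize(b[165:240,205:280],(600,600),interpolation=cv2.INTER_CUBIC))
E
```

```text
foot [ 0.6357 -0.0421  0.147 ] mouth [ 0.6376 -0.0389  0.102 ] [ 0.6369 -0.0377  0.2103]
[ 0.6369 -0.0386  0.1747]
```

View pics/e.png

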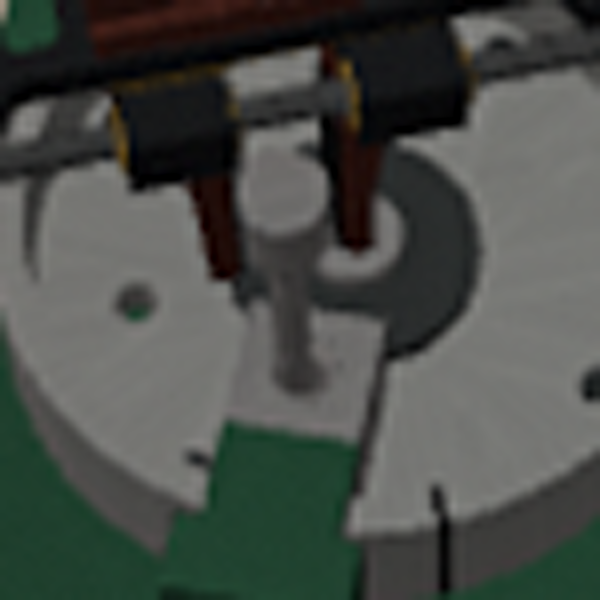

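The foot is just above the dark mouth and looks centred, so I'll lower it with a force guard.

```bash
python3 - <<'E'
from h import *
np.set_printoptions(precision=4,suppress=True)
try:
    hit=movel([.637,-.0388,.122],v=.04,until_force=4)
    print(hit,get_tcp_pos(),get_ft_force(),get_ft_torque(),get_time())
except MotionError as e: print(e)
E
```

```text
True [ 0.6368 -0.0381  0.1615] [ 0.8876  2.9223 -1.2981] [ 0.6819 -0.2689  0.0507] 9.2333
```

```bash
python3 - <<'E'
from h import *
np.set_printoptions(precision=4,suppress=True)
f0=np.array([-.39,.39,-.64])  # free reading with pin
p=np.array([.637,-.0388,.1625])
try:
    for k in range(30):
        f=get_ft_force()-f0
        p[:2]+=np.clip(.0004*f[:2],-.001,.001)
        if f[2]<5: p[2]-=.003
        else: p[2]+=.001
        p[2]=max(p[2],.120)
        movel(p,v=.03)
        if k%2==0:print(p,get_tcp_pos(),get_ft_force()-f0)
        if p[2]<=.120 or np.linalg.norm(get_ft_force()-f0)>15:break
except MotionError as e: print(e)
print(get_tcp_pos(),get_ft_force()-f0,get_time())
E
```

```text
[ 0.6375 -0.0378  0.1595] [ 0.6373 -0.0375  0.1591] [ 0.809   2.346  -1.9065]
[ 0.6383 -0.0366  0.1535] [ 0.6382 -0.0368  0.1532] [ 1.1572 -0.4578 -0.2691]
[ 0.639  -0.037   0.1475] [ 0.6388 -0.0369  0.1471] [ 0.0247 -0.0273 -1.1339]
[ 0.6391 -0.0365  0.1415] [ 0.639  -0.0365  0.1412] [-0.5687  0.8114 -0.269 ]
[ 0.6385 -0.0365  0.1355] [ 0.6386 -0.0366  0.1353] [ 0.3309 -0.5521 -1.6865]
[ 0.6385 -0.0366  0.1295] [ 0.6385 -0.0366  0.1293] [-0.577  -0.747  -0.8709]
[ 0.6382 -0.0366  0.1235] [ 0.6383 -0.0367  0.1233] [-0.0355 -1.1112  0.0065]
[ 0.6385 -0.0365  0.12  ] [ 0.6385 -0.0366  0.12  ] [-1.1404  0.2019 -0.7237]
[ 0.6385 -0.0366  0.12  ] [-1.1404  0.2019 -0.7237] 12.9917
```

```bash
cat >> h.py <<'E'
A=np.array([.5795,-.0132])
def rim(t,z,r=.095): return [*(A+r*np.array([np.cos(t),np.sin(t)])),z]
def snap(): return read_camera("scene")[155:215,215:270].astype(np.int16)
E
python3 - <<'E'
from h import *
np.set_printoptions(precision=4,suppress=True)
try:
    command_gripper(.5)
    p=get_tcp_pos();movel([p[0],p[1],.2],v=.15)
    t=2.35
    move_pose(rim(t,.15),down(t+np.pi))
    print(movel(rim(t,.066),v=.07,until_force=8),get_tcp_pos(),get_ft_force(),get_time())
except MotionError as e: print(e)
a=read_camera("top")[:,:,::-1];b=read_camera("scene")[:,:,::-1]
r=lambda i:cv2.resize(i,(400,400),interpolation=cv2.INTER_CUBIC)
cv2.imwrite("pics/f.png",np.hstack([r(a[140:240,210:310]),r(b[145:245,190:290])]))
E
```

```text
False [0.5131 0.0544 0.0664] [ 0.0531  0.9719 -0.4301] 17.7167
```

View pics/f.png

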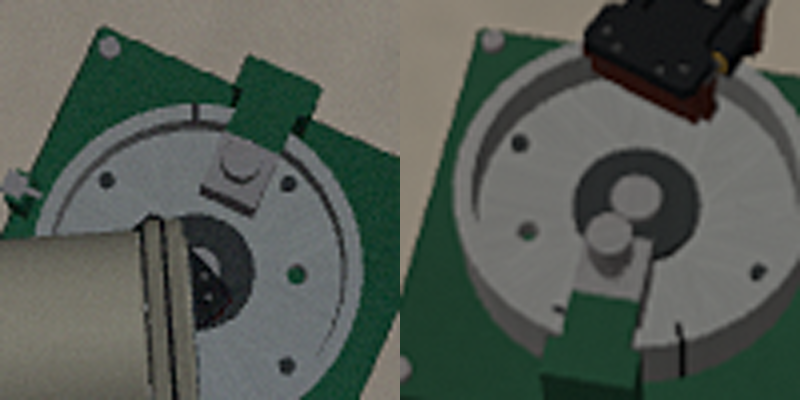

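The pin is standing upright in the guide, with its head at scene crop (208,232). The gripper straddles the rim on the robot's side. Next: pinch and turn, watching the force and the pin head.

```bash
cat > turn.py <<'E'
from h import *
np.set_printoptions(precision=4,suppress=True)
tpl=None
def head():
    global tpl
    im=read_camera("scene")
    if tpl is None: tpl=im[195:212,234:251].copy()
    m=cv2.matchTemplate(im[185:225,225:260],tpl,cv2.TM_CCOEFF_NORMED)
    _,s,_,(x,y)=cv2.minMaxLoc(m);return x-9,y-10,round(s,2)
t0=2.35
def step(t,r,v=.05):
    movel(rim(t,.066,r),down(t+np.pi),v=v)
    f=get_ft_force();u=np.array([np.cos(t),np.sin(t)])
    fr=f[:2]@u;ft=f[0]*-u[1]+f[1]*u[0]
    return r+np.clip(.00005*fr,-.0005,.0005),fr,ft,f[2]
E
python3 - <<'E'
from turn import *
try:
    print(head());command_gripper(0);print(get_grip_width()*88,get_finger_force(),get_ft_force())
    r=.095;d=0
    while d<.999:
        d+=.1;r,*f=step(t0+d,r)
        print(round(d,2),round(r,4),np.round(f,1))
        if abs(f[1])>16 or abs(f[0])>35:break
    print(head(),get_time(),get_ft_torque());np.save("r.npy",[r,d])
except MotionError as e: print(e)
a=read_camera("top")[:,:,::-1];b=read_camera("scene")[:,:,::-1]
r=lambda i:cv2.resize(i,(400,400),interpolation=cv2.INTER_CUBIC)
cv2.imwrite("pics/g.png",np.hstack([r(a[140:240,210:310]),r(b[145:245,190:290])]))
E
```

```text
(0, 0, 1.0)
10.243855848519317 29.86756522441283 [-1.2054  1.3388  0.6479]
0.1 0.0951 [ 1.2 -3.6 -0.9]
0.2 0.095 [-1.1 -2.2 -2.1]
0.3 0.0949 [-2.9 -2.8 -4.2]
0.4 0.0947 [-3.5 -3.7 -5.4]
0.5 0.0945 [-3.6 -3.8 -6.6]
0.6 0.0943 [-4.5 -3.5 -6.7]
0.7 0.094 [-5.6 -3.4 -5.3]
0.8 0.0938 [-5.  -3.9 -4.7]
0.9 0.0935 [-5.2 -3.9 -6.6]
1.0 0.0932 [-6.  -3.7 -5. ]
(-1, 0, 0.92) 21.95 [ 0.8319 -0.725   0.1639]
```

View pics/g.png

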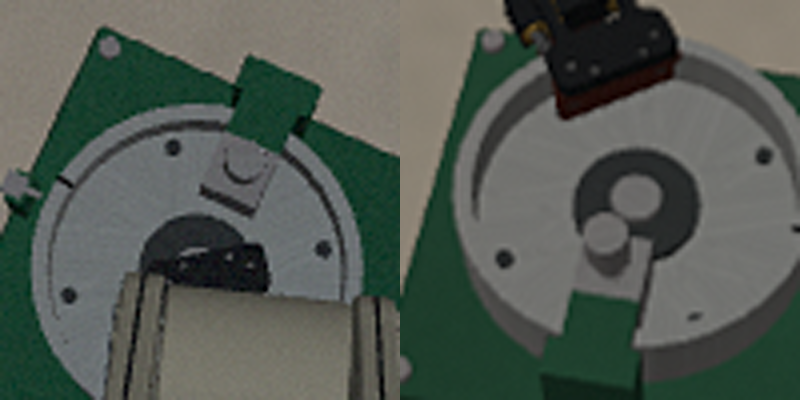

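The mark has turned about 0.97 rad and the pin is still up. Now I'll feel for the hole in 0.01 rad steps.

```bash
python3 - <<'E'
from turn import *
try:
    r,d=np.load("r.npy");print(head())
    while d<1.28:
        d+=.01;r,*f=step(t0+d,r,.02);wait(.06);h=head()
        print(round(d,2),h,np.round(f,1))
        if h[1]>=2 or abs(f[1])>11:break
    wait(.2);print(head(),get_time(),get_ft_force(),get_ft_torque());np.save("r.npy",[r,d])
except MotionError as e: print(e)
a=read_camera("top")[:,:,::-1];b=read_camera("scene")[:,:,::-1]
r=lambda i:cv2.resize(i,(400,400),interpolation=cv2.INTER_CUBIC)
cv2.imwrite("pics/i.png",np.hstack([r(a[140:240,210:310]),r(b[145:245,190:290])]))
E
```

```text
(0, 0, 1.0)
1.01 (0, 0, 1.0) [-5.2 -6.1 -3.2]
1.02 (0, 0, 1.0) [-3.7 -7.1 -2.5]
1.03 (0, 0, 1.0) [-4.6 -7.9 -2.2]
1.04 (0, 0, 1.0) [-4.3 -7.4 -0.9]
1.05 (0, 0, 1.0) [-3.5 -8.6  0.5]
1.06 (0, 0, 1.0) [-2.5 -6.6  1.2]
1.07 (0, 0, 1.0) [-2.9 -8.2  0.7]
1.08 (0, 0, 1.0) [-1.8 -6.7  2.2]
1.09 (0, 0, 1.0) [-1.5 -6.3  1.9]
1.1 (0, 0, 1.0) [-1.6 -6.8  2.8]
1.11 (0, 0, 1.0) [-1.6 -7.7  2. ]
1.12 (0, 0, 1.0) [-1.2 -6.3  2.5]
1.13 (0, 0, 1.0) [-1.5 -6.1  3.3]
1.14 (0, 0, 1.0) [ 0.7 -6.4  3.4]
1.15 (0, 0, 1.0) [-0.5 -6.5  4. ]
1.16 (0, 0, 1.0) [-0.3 -7.   2.5]
1.17 (1, 2, 0.7) [-0.5 -6.2  3.7]
(1, 2, 0.7) 28.4417 [-1.8424  6.01    2.5233] [ 0.9625  0.2548 -0.1213]
```

View pics/i.png

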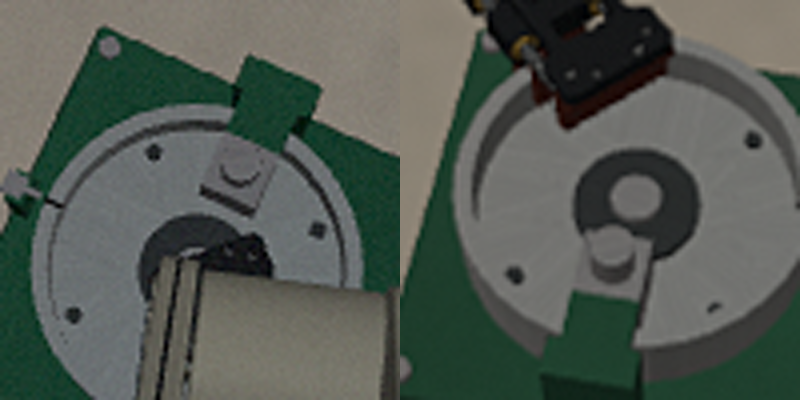

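The head dropped about 4 px to rest on the guide and the mark faces the pointer, so the pin is home. Releasing and retreating.

```bash
python3 - <<'E'
from turn import *
try:
    command_gripper(.5)
    p=get_tcp_pos();movel([p[0],p[1],.2],v=.15)
    movel([.42,.1,.25],v=.2)
except MotionError as e: print(e)
print(get_time())
a=read_camera("top")[:,:,::-1];b=read_camera("scene")[:,:,::-1]
r=lambda i:cv2.resize(i,(400,400),interpolation=cv2.INTER_CUBIC)
cv2.imwrite("pics/j.png",np.hstack([r(a[140:240,210:310]),r(b[145:245,190:290])]))
E
```

```text
31.2917
```

View pics/j.png

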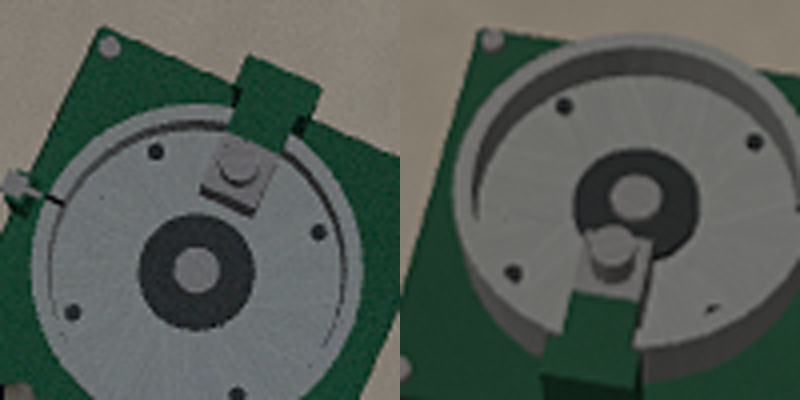

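The gripper is clear, the pulley is held with its mark at the pointer, and the pin head is down on the guide. Handing in.

```bash
python3 -c "
from station import *
print(job_done())"
```

```text
the job is handed in; nothing more can be done
None
```

I handed the job in at about 31 s: the timing pin dropped home through the guide, the released pulley stays locked with its mark at the pointer, and the stone block, spray bottle and hammer were not touched.

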